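# Shut and bolt the specimen transport box

## Task

Shut the lid of the specimen transport box down onto its rubber seal, then push the sliding bolt across through the staple on the lid and on into the keeper until its tip is fully home against the stop inside. Push firmly enough to feel it seat, but do not ram it, and leave the lid drawn down, the bolt resting on its stop and everything round about undisturbed.

Things in the scene. Friction and masses are not known exactly. Their poses are not given: they have to be found in the camera images.
- transport_box: Fixed aluminium tub 140 (x) x 300 (y) mm, rim 85 high; origin on the table under its middle, z up. On its -x side (toward the robot) a ledge 60 high, 57 deep carries a round bolt along y, axis at x=-98, z=74: guides 12 long, tops 85 high, at y=-140 and -6; the shut lid's staple at y=+35; the keeper at y=+65 to +124. The bolt closes toward the box's +y.
- lid (a joint): Lid angle, rad: 0 fully drawn down, grows as the front edge lifts. Starts part open; a stiff hinge holds it where left, 1 to 5 N at the front edge moves it. At about 0.02 it meets a rubber seal strip on the front rim (about 5 N per mm). Under 0.028 the bolt's nose can enter the staple and draws the lid down to under 0.01; higher, the staple blocks the bolt.
- lid_press (a point): Where to press the lid shut (under 25 N): on its upper face, mid-width, 125 mm from the hinge line and 21 behind the front edge; moves with the lid. Lid 146 deep, 304 wide, 9 thick; hinge line at box x=+73, z=85 (the lid's underside when down). A tongue with a wire staple under it sticks out 34 beyond the front edge at y=+35.
- bolt (a joint): Bolt travel, m: 0 drawn back, grows toward the keeper (box +y). Dry friction 3 N. The nose meets the staple at 0.02 to 0.035; drawing the lid down takes a push of 5 to 8 N until about 0.06, then about 5 N; the tip is at the keeper's mouth at about 0.06 and meets the stop somewhere from 0.074 to 0.098, different on each box.
- bolt_knob (a point): Centre of the top of the bolt's upright round knob, 14 mm diameter, top 120 mm above the table (26 above the shut lid's top, 35 above the guides); push it sideways with closed fingers or pinch it from above. It moves with the bolt.
- bolt_tip (a point): Tip of the bolt (12 mm round bar, nose tapered over 20 mm), on the bolt's axis.
- keeper: Steel block on the ledge, 28 x 59 x 28 mm; origin mid-mouth on the bolt's axis, axes as the box, pocket along +y. Inside, 14 to 38 mm from the mouth, a rubber-faced stop (1 mm per 8 N), set differently on each box and not reported: feel for it. Home = pressed on it with 4 N or more beyond the 5 N the sliding takes; over 16 N is ramming. Friction keeps the bolt on it.
- cap_box: Bystander: small white box of spare caps, 85 x 108 x 40 mm.
- label_roll: Bystander: white roll of labels, 79 mm across, 30 mm high.
- tape_roll: Bystander: brown roll of tape, 92 mm across, 48 mm high.
- marker: Bystander: marker pen 135 mm long.
- forceps: Bystander: steel forceps 132 mm long.

How it is judged:
On the way, in this order (a step that is already met when the one before it is completed fails the run):
1. the lid is shut onto its seal while the bolt is still outside the staple (value of joint lid below 0.028 rad and value of joint bolt below 0.03 m), for 0.2 s.
2. the bolt is through the staple, its tip in the keeper and the lid drawn down (y of bolt_tip in the frame of keeper above 0.004 m and value of joint lid below 0.01 rad), for 0.05 s.
3. the bolt is pressed home on its stop with at least 4 N (contact force between bolt and keeper above 4 N), for 0.1 s.
At the end, for the whole second after the job is handed in: the bolt rests against the stop inside the keeper (at least 0.5 N, tip at least 12 mm past the mouth), the lid is drawn down to under 0.01 rad, and the bolt is at rest (contact force between bolt and keeper above 0.5 N and y of bolt_tip in the frame of keeper above 0.012 m and value of joint lid below 0.01 rad and linear speed of bolt below 0.01 m/s); the robot touches nothing.
It fails at once if the bolt is rammed against its stop with over 16 N (contact force between bolt and keeper above 16 N).
It fails at once if the bolt is forced against the lid's staple with over 25 N (contact force between bolt and lid above 25 N).
It fails at once if the lid is pressed with over 25 N (contact force between the arm and lid above 25 N).
It fails at once if a bystander is moved by over 20 mm (distance of any of cap_box, label_roll, tape_roll, marker, forceps from where it was at the start of the episode above 0.02 m).
It also fails if it takes over 64 s, if anything falls off the work surface, if the arm or the gripper's body presses on something with over 40 N, if the wrist force passes 120 N, or if a joint passes its speed limit or range.

## Robot

A 7-joint arm with a two-finger parallel gripper is mounted at the origin on the work surface; the furniture and walls round the work are solid. World frame = base frame: x ahead of the robot, y to its left, z up, the work surface at z = 0. Lengths are in m, angles in rad, forces in N, time in s.
With the tool pointing down it reaches from about 0.4 to 0.85 m from the base axis. Payload 4.5 kg.
Tool frame: the origin (TCP) lies where the fingers leave the gripper's body, on its centre line; the fingertips stand 64 mm ahead of it and the grasp point (between the pads) lies 45 mm ahead of it; z points along the fingers, y is the line along which they close (so a half turn about z gives the same grasp; the last joint's range is limited). The gripper opens to 88 mm and grips with 3 to 60 N. Pads are 18 mm wide; open, the fingers measure 123 mm over their backs; the gripper's body (75 mm by 187 mm) begins 45 mm behind the grasp point.
Start: joints at [-1.28, 0.689, -0.195, 1.565, 0.157, 0.902, -0.215], TCP at [0.159, 0.605, 0.303] pointing down, gripper open.
Joint ranges: [-3.01, 3.01], [-0.46, 2.08], [-1.47, 1.51], [0.13, 2.56], [-1, 4.14], [0.04, 2.09], [-2.66, 2.66]. Speed limits (rad/s): [2.57, 2.57, 3.14, 3.14, 3.14, 3.14, 3.14].

## Interface

Orientations are given as a unit quaternion [x, y, z, w].
In Python, from plant import r gives the robot as it stands.
- The arm moves only by the tool play_rows, never from a script. Its arguments are lists of equal length, an entry for each row: "translation": the shift along the tool's x, y, z in m, a list of three; "delta_rot": the turn, a rotation vector about the tool's x, y, z in degrees, a list of three; "grip": the opening, from -1 (shut) to 1 (fully open). In form: {"translation": [[x, y, z], ...], "delta_rot": [[rx, ry, rz], ...], "grip": [grip, ...]}. A call has 1 to 20 rows; each row shifts and turns the commanded pose from where the row before left it, along the tool's axes as they then stand; what a row does not reach is not made up. A row lasts 1/8 s, in which the tool goes at most 62.5 mm and 10.7 degrees, less where a joint would pass 70% of its speed; a pose out of reach is approached as far as the arm can. A call with a gripper value outside its range is refused whole. The fingers move at their own pace and stop on an object; "squeeze" is the grip in N (left out, the last holds). Time passes only in rows, so rows that do not move let the fingers close. It gives the time, the measured TCP pose, the force, the opening and the grip force at its end, in the units of the state.
- r.get_state(): the state, without advancing time (a new reading comes with each control period).
- r.snapshot(name): name is "scene" or "top"; returns the picture (480x640x3 uint8, blue, green, red); there is no depth.
- r.get_calibration(name): a dict with "intrinsics" (3x3 intrinsics, pixels), "eye" and "rotation" of the camera in the world. Camera axes: x right, y up, looking along -z (the intrinsics and any distortion apply to the point x, -y, -z); pixel columns grow to the right and rows downward; lengths in m; the calibration is good to about 2 mm. A picture is of the moment at which its call begins. get_calibration takes no time and is no camera call.
- r.finish_job(): hands the job in; it is judged then, once.
Trained networks look in the newest picture that a camera, given by its name, has taken for a name from the list of things; names that differ only in an ending like _2 or _b are one class to them, and where a whole thing is asked for, a point or a joint stands for the part that bears it (a point fixed in the world has none). Each returns a list of dicts, best first, with "confidence" (0 to 1); they miss things now and then, are a little off and sometimes report something else, mostly with a low value. They report only what shows in the picture. A call takes as long as a camera call.
- r.look_for(camera, target): "point" ([x, y, z] in m, in world coordinates, good to about 4 mm: the middle of the surface that is visible of it).
- r.silhouettes(camera, target): "pixels" (480x640 bool, what is visible of it).
The state is a dict: "clock": time; "q": joint angles; "qd": joint speeds; "joint_torque": joint torques, N m; "tool_pos": TCP position; "eef_rot": TCP orientation; "contact_force": force on the tool from outside, world axes, zero at the start; "moment": the same for the moment, N m; "opening": opening from 0.0 (shut) to 1.0 (fully open); "finger_force": force on a finger pad.
Only numpy, scipy, OpenCV 4.12 (cv2) and the standard library are available. Lean on these libraries where they do the work, as an engineer would, in place of code of your own. Each camera call takes 0.05 s, during which the arm holds its last target. There are 200 camera calls.

## Working session

There is one attempt and no reset: what is moved stays moved. The work goes in short steps, Python scripts to look and compute and a tool call to move; the robot and the scene stay as the last step left them, time stands still between calls to the robot, and variables do not carry over. Pictures are saved under pics/ and viewed, at most 10 in all, crops included, and the job is handed in when it is done.

Besides the shell and the picture viewer there is one more tool, called after "Request:" as name(argument=value, ...), one argument or row to a line, values as JSON. play_rows: Moves the arm, as the interface text tells. Its arguments: {"type":"object","properties":{"translation":{"type":"array","items":{"type":"array","items":{"type":"number"}}},"delta_rot":{"type":"array","items":{"type":"array","items":{"type":"number"}}},"grip":{"type":"array","items":{"type":"number"}},"squeeze":{"type":"number"}},"required":["translation","delta_rot","grip"]}

```bash
mkdir -p pics; ls; cat > h.py <<'E'
import numpy as np,cv2
from plant import r
E
python3 - <<'E'
from h import *
s=r.get_state(); print({k:np.round(v,3) for k,v in s.items()})
for c in("scene","top"):
    cv2.imwrite(f"pics/{c}0.png",r.snapshot(c))
    k=r.get_calibration(c);print(c,{a:np.round(np.array(b),3).tolist() for a,b in k.items()})
    for t in("transport_box","lid","lid_press","bolt","bolt_knob","bolt_tip","keeper","cap_box","label_roll","tape_roll","marker","forceps"):
        print(t,[(np.round(d["point"],3).tolist(),round(d["confidence"],2)) for d in r.look_for(c,t)[:2]])
E
```

```text
pics
{'clock': np.float64(0.0), 'q': array([-1.28 ,  0.69 , -0.195,  1.566,  0.157,  0.902, -0.215]), 'qd': array([-0.001,  0.001, -0.   ,  0.   , -0.001,  0.002,  0.   ]), 'joint_torque': array([-1.0000e-03, -5.2756e+01, -1.2670e+00, -1.5343e+01, -5.3000e-02,
        7.0000e-03,  0.0000e+00]), 'tool_pos': array([0.159, 0.604, 0.302]), 'eef_rot': array([ 0.128,  0.992, -0.001, -0.   ]), 'contact_force': array([-0.089,  0.638,  0.171]), 'moment': array([ 0.001,  0.006, -0.014]), 'finger_force': np.float64(0.0), 'opening': np.float64(1.004)}
scene {'intrinsics': [[514.807, 0.0, 325.04], [0.0, 514.807, 234.18], [0.0, 0.0, 1.0]], 'eye': [-0.387, -1.073, 0.76], 'rotation': [0.488, -0.194, -0.302, 0.796]}
transport_box [([0.542, -0.127, 0.063], 0.95)]
lid [([0.571, -0.131, 0.148], 0.93), ([0.487, -0.231, 0.08], 0.66)]
lid_press [([0.566, -0.129, 0.159], 0.71)]
bolt [([0.488, -0.228, 0.077], 0.73)]
bolt_knob [([0.485, -0.231, 0.082], 0.58)]
bolt_tip [([0.491, -0.228, 0.082], 0.82)]
keeper [([0.455, -0.041, 0.077], 0.67)]
cap_box [([0.489, -0.395, 0.04], 0.86), ([0.57, -0.128, 0.157], 0.3)]
label_roll [([0.352, 0.285, 0.03], 0.86)]
tape_roll [([0.603, -0.397, 0.031], 0.79)]
marker []
forceps [([0.557, -0.495, 0.008], 0.79)]
top {'intrinsics': [[513.218, 0.0, 317.688], [0.0, 513.218, 242.245], [0.0, 0.0, 1.0]], 'eye': [0.413, -0.081, 1.283], 'rotation': [0.027, -0.026, -0.701, 0.712]}
transport_box [([0.548, -0.11, 0.106], 0.79)]
lid [([0.59, -0.101, 0.146], 0.9), ([0.362, 0.309, 0.033], 0.71)]
lid_press [([0.586, -0.106, 0.152], 0.77)]
bolt [([0.488, -0.2, 0.078], 0.75)]
bolt_knob [([0.49, -0.197, 0.078], 0.82)]
bolt_tip [([0.484, -0.2, 0.08], 0.78)]
keeper [([0.463, -0.029, 0.089], 0.68)]
cap_box [([0.474, -0.4, 0.042], 0.67)]
label_roll [([0.362, 0.309, 0.034], 0.69)]
tape_roll [([0.614, -0.385, 0.042], 0.55)]
marker [([0.463, 0.333, 0.016], 0.79)]
forceps [([0.56, -0.487, 0.006], 0.68)]
```

View pics/scene0.png

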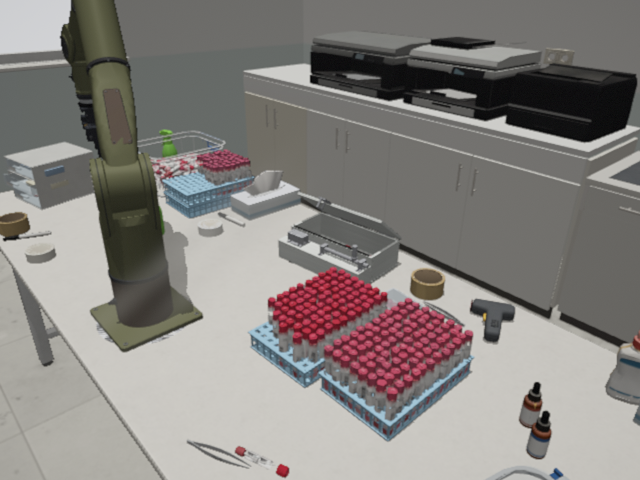

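View pics/top0.png

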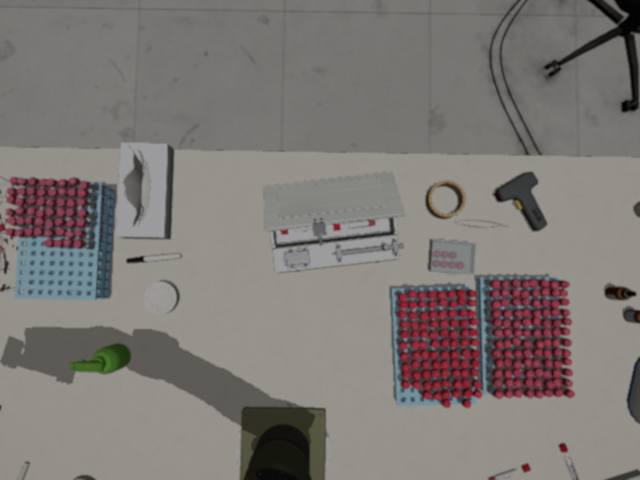

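The top view shows the box at about px (335,225). The lid is part open, the keeper is at (297,258), the staple tongue is at (319,232) and the knob is at about (398,247). Next I'll zoom in.

```bash
python3 - <<'E'
from h import *
a=cv2.imread("pics/top0.png")[165:280,255:415]; b=cv2.imread("pics/scene0.png")[195:285,270:405]
cv2.imwrite("pics/topz.png",cv2.resize(a,None,fx=5,fy=5,interpolation=2)); cv2.imwrite("pics/scz.png",cv2.resize(b,None,fx=5.9,fy=5.9,interpolation=2))
E
```

```text
(no output)
```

View pics/topz.png

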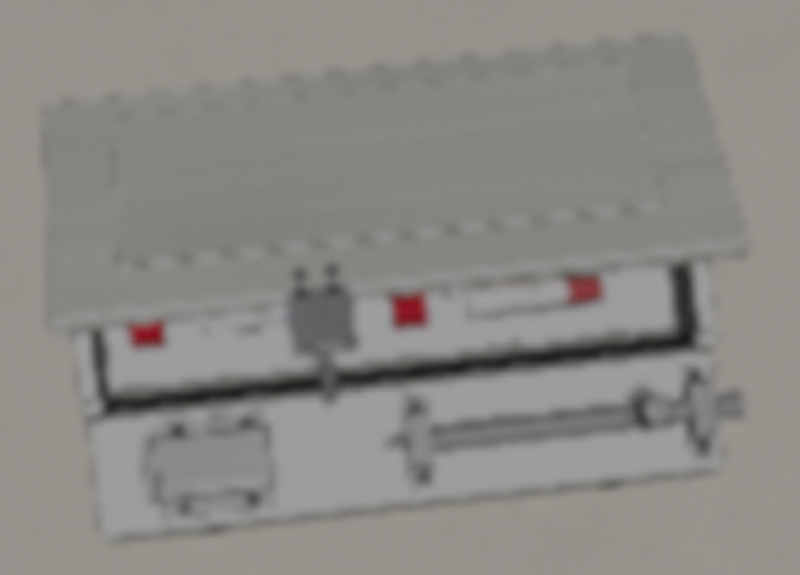

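View pics/scz.png

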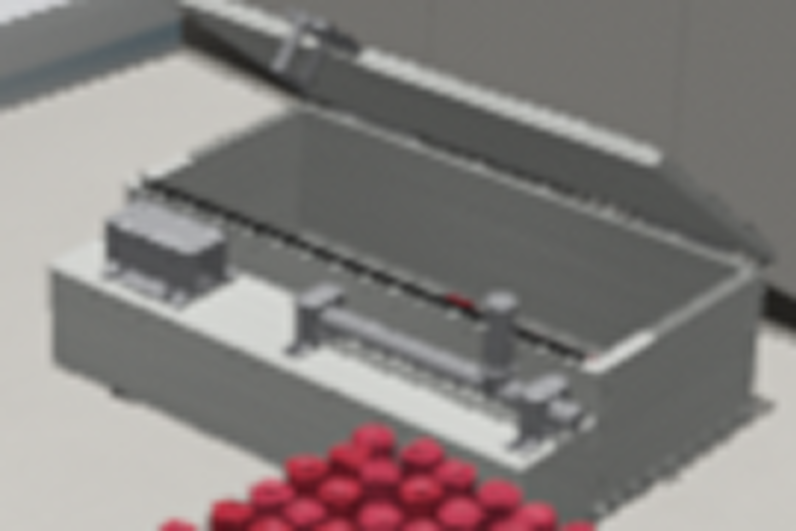

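The zoomed top view shows the keeper top at zoom px (208,468), the guides at (418,440) and (702,410), and the ledge corners at (108,538) and (717,470). In the scene view the knob top is at zoom px (502,298), and the lid is well open. I'll fit the box pose to these points.

```bash
cat > fit.py <<'E'
from h import *
from scipy.spatial.transform import Rotation as R
from scipy.optimize import least_squares
C={c:r.get_calibration(c) for c in("scene","top")}
def proj(c,P):
    k=C[c];q=np.array(k["rotation"]);M=R.from_quat(q).as_matrix() if q.size==4 else q
    p=(np.atleast_2d(P)-k["eye"])@M; p=p*[1,-1,-1]; u=p@np.array(k["intrinsics"]).T; return u[:,:2]/u[:,2:]
def W(p,B): 
    c,s=np.cos(p[2]),np.sin(p[2]);B=np.atleast_2d(B);return np.c_[p[0]+c*B[:,0]-s*B[:,1],p[1]+s*B[:,0]+c*B[:,1],B[:,2]]
fz=lambda z,f,o:(np.array(z,float)+.5)/f-.5+o
E
cat > a.py <<'E'
from fit import *
T=[((108,538),(-127,150,60)),((717,470),(-127,-150,60)),((702,410),(-98,-140,85)),((418,440),(-98,-6,85)),((208,468),(-98,94.5,88))]
S=[((52,268),(-127,150,60)),((522,468),(-127,-150,60)),((545,388),(-98,-140,85)),((322,296),(-98,-6,85)),((592,368),(-70,-150,85)),((745,265),(70,-150,85))]
tp=fz([t[0] for t in T],5,[255,165]);sp=fz([t[0] for t in S],5.9,[270,195])
tb=np.array([t[1] for t in T])/1e3;sb=np.array([t[1] for t in S])/1e3
kt=fz([[650,406]],5,[255,165]);ks=fz([[502,298]],5.9,[270,195])
lt=fz([(50,328),(748,250)],5,[255,165]); ls=fz([(660,160)],5.9,[270,195])
def lid(p,a):
    x=-np.cos(a)*.146-np.sin(a)*.009; z=.085+np.sin(a)*.146+np.cos(a)*.009; z2=.085+np.sin(a)*.146
    return W(p,[(.073+x,.152,z),(.073+x,-.152,z)]), W(p,[(.073+x,-.152,z)])
def f(v):
    L,L2=lid(v,v[4])
    return np.concatenate([(proj("top",W(v,tb))-tp).ravel(),(proj("scene",W(v,sb))-sp).ravel(),
     (proj("top",W(v,[-.098,v[3],.120]))-kt).ravel(),(proj("scene",W(v,[-.098,v[3],.120]))-ks).ravel(),(proj("top",L)-lt).ravel(),(proj("scene",L2)-ls).ravel()])
o=least_squares(f,[.54,-.11,.1,-.12,.5],loss="soft_l1");v=o.x
print(np.round(v,4),np.degrees(v[2]));print(np.round(f(v).reshape(-1,2),1))
a=v[4]
print("knob",W(v,[-.098,v[3],.12]),"keeper",W(v,[-.098,.065,.074]))
for a in(v[4],.02,0):
  print("press",a,W(v,[.073-.125*np.cos(a)-.009*np.sin(a),0,.085+.125*np.sin(a)+.009*np.cos(a)]))
E
python3 a.py
```

```text
[ 0.5741 -0.1087  0.1279 -0.1113  0.7592] 7.326732450010379
[[-2.2  0.5]
 [ 1.2  0.1]
 [ 0.1 -0.2]
 [ 0.   0.1]
 [-0.8 -0.8]
 [-0.5 -1.4]
 [ 0.3 -0.4]
 [ 0.5 -0.4]
 [ 0.1 -0.5]
 [ 1.7  0.4]
 [ 4.5  0.2]
 [ 0.3  1. ]
 [-0.3 -0.1]
 [-1.1  0.7]
 [ 0.6  0.6]
 [-0.1 -3.8]]
knob [[ 0.4911354  -0.23166316  0.12      ]] keeper [[ 0.46864882 -0.05677537  0.074     ]]
press 0.7592421978755031 [[ 0.55046771 -0.11179042  0.17757472]]
press 0.02 [[ 0.52240879 -0.11539816  0.09649803]]
press 0 [[ 0.52256251 -0.11537839  0.094     ]]
```

Request:
play_rows(
  translation=[
    [0,0,-0.01],
    [0,0,-0.01],
    [-0.03,0,-0.01],
    [-0.04,0,0],
    [-0.04,0,0],
    [-0.04,0,0],
    [-0.04,-0.02,0],
    [-0.03,-0.04,0],
    [-0.02,-0.05,0],
    [0,-0.05,0],
    [0,-0.05,0],
    [0,-0.05,0],
    [0,-0.05,0],
    [0,-0.05,0],
    [0,-0.05,0],
    [0,-0.05,0],
    [0,-0.05,0],
    [0,0,0],
  ],
  delta_rot=[
    [0,0,-7.4],
    [0,0,-7.3],
    [0,0,-7.3],
    [0,0,0],
    [0,0,0],
    [0,0,0],
    [0,0,0],
    [0,0,0],
    [0,0,0],
    [0,0,0],
    [0,0,0],
    [0,0,0],
    [0,0,0],
    [0,0,0],
    [0,0,0],
    [0,0,0],
    [0,0,0],
    [0,0,0],
  ],
  grip=[-1,-1,-1,-1,-1,-1,-1,-1,-1,-1,-1,-1,-1,-1,-1,-1,-1,-1],
  squeeze=30,
)

```text
clock: 3.55
tool_pos: [0.4622, 0.1205, 0.3326]
eef_rot: [-0.059, 0.998, -0.001, -0.0]
contact_force: [-0.5, 0.4, 0.8]
opening: 0.002
finger_force: 0.0
```

```bash
cat > st.py <<'E'
import sys
from fit import *
s=r.get_state();p=s["tool_pos"];v=[.5741,-.1087,.1279]
c,sn=np.cos(v[2]),np.sin(v[2]);d=np.array(p)-[v[0],v[1],0]
B=lambda d:np.array([c*d[0]+sn*d[1],-sn*d[0]+c*d[1],d[2]])
M=R.from_quat(s["eef_rot"]).as_matrix()
print("t",s["clock"],"box xyz",B(d).round(4),"tip z",round(p[2]-.064,4),"F box",B(s["contact_force"]).round(2),"toolx",B(M[:,0]).round(3),"toolz",B(M[:,2]).round(3),"open",round(float(s["opening"]),3))
E
python3 st.py
```

```text
t 3.55 box xyz [-0.0817  0.2416  0.3326] tip z 0.2686 F box [-0.45  0.42  0.83] toolx [-1.     0.009  0.001] toolz [-0.001 -0.003 -1.   ] open 0.002
```

Request:
play_rows(
  translation=[
    [-0.01,-0.045,0],
    [-0.012,-0.05,0],
    [-0.012,-0.05,0],
    [-0.012,-0.05,0.01],
    [-0.012,-0.047,0.015],
    [0,0,0.02],
    [0,0,0.01],
    [0,0,0],
  ],
  delta_rot=[
    [0,0,0],
    [0,0,0],
    [0,0,0],
    [0,0,0],
    [0,0,0],
    [0,0,0],
    [0,0,0],
    [0,0,0],
  ],
  grip=[-1,-1,-1,-1,-1,-1,-1,-1],
)

```text
clock: 4.55
tool_pos: [0.5498, -0.1058, 0.2774]
eef_rot: [-0.065, 0.998, 0.001, -0.0]
contact_force: [0.6, -0.6, -0.1]
opening: 0.006
finger_force: 0.0
```

```bash
python3 - <<'E'
from h import *
a=r.snapshot("scene")[150:285,270:440]; 
cv2.imwrite("pics/s1.png",cv2.resize(a,None,fx=4.4,fy=4.4,interpolation=2))
E
python3 st.py
```

```text
t 4.6 box xyz [-0.0234  0.0058  0.278 ] tip z 0.214 F box [0.47 0.4  0.09] toolx [-1.    -0.002 -0.   ] toolz [ 0.     0.001 -1.   ] open 0.004
```

View pics/s1.png

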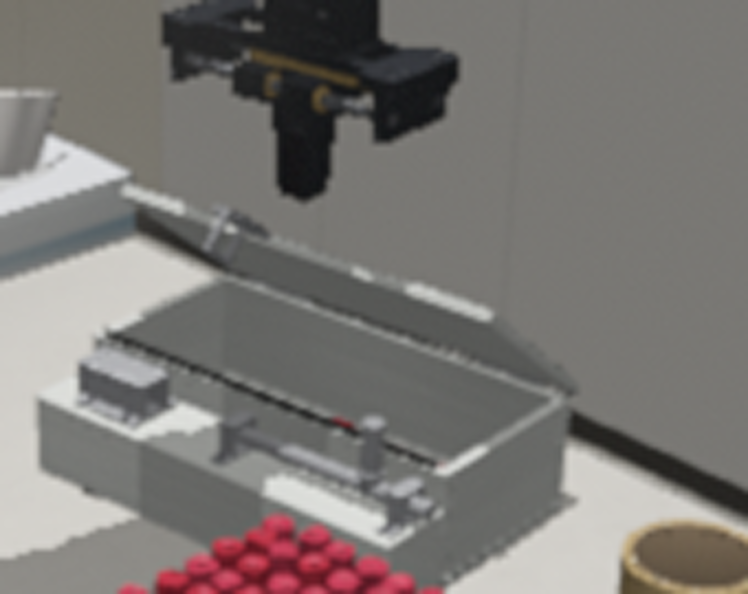

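The closed fingertips, at zoom (300,195), are over the middle of the lid near its front edge, and nothing is in the way. I'll lower them.

Request:
play_rows(
  translation=[
    [0.001,-0.003,0.008],
    [0.001,-0.003,0.008],
    [0.001,0,0.006],
    [0.001,0,0.006],
    [0.001,0,0.006],
    [0.001,0,0.006],
    [0.001,0,0.006],
    [0.001,0,0.006],
  ],
  delta_rot=[
    [0,0,0],
    [0,0,0],
    [0,0,0],
    [0,0,0],
    [0,0,0],
    [0,0,0],
    [0,0,0],
    [0,0,0],
  ],
  grip=[-1,-1,-1,-1,-1,-1,-1,-1],
)

```text
clock: 5.6
tool_pos: [0.5431, -0.1142, 0.2254]
eef_rot: [-0.064, 0.998, 0.0, 0.0]
contact_force: [0.1, 1.6, 2.0]
opening: 0.005
finger_force: 0.4
```

```bash
python3 st.py
```

```text
t 5.6 box xyz [-0.0314 -0.0015  0.2254] tip z 0.1614 F box [0.28 1.6  2.  ] toolx [-1.     0.001 -0.001] toolz [ 0.001  0.    -1.   ] open 0.005
```

Request:
play_rows(
  translation=[
    [0.002,0,0.006],
    [0.002,0,0.006],
    [0.002,0,0.006],
    [0.002,0,0.006],
    [0.002,0,0.006],
    [0.002,0,0.006],
    [0.002,0,0.006],
    [0.002,0,0.006],
    [0.001,0,0.005],
    [0,0,0.004],
  ],
  delta_rot=[
    [0,0,0],
    [0,0,0],
    [0,0,0],
    [0,0,0],
    [0,0,0],
    [0,0,0],
    [0,0,0],
    [0,0,0],
    [0,0,0],
    [0,0,0],
  ],
  grip=[-1,-1,-1,-1,-1,-1,-1,-1,-1,-1],
)

```text
clock: 6.85
tool_pos: [0.5257, -0.1165, 0.1683]
eef_rot: [-0.064, 0.998, 0.0, -0.0]
contact_force: [0.1, -0.1, 0.9]
opening: 0.004
finger_force: 0.3
```

```bash
python3 st.py
```

```text
t 6.85 box xyz [-0.049  -0.0016  0.1683] tip z 0.1043 F box [ 0.11 -0.12  0.92] toolx [-1.     0.001  0.001] toolz [-0.001  0.    -1.   ] open 0.004
```

Request:
play_rows(
  translation=[
    [0,0,0.002],
    [0,0,0.002],
    [0,0,0.002],
    [0,0,0.001],
    [0,0,0],
  ],
  delta_rot=[
    [0,0,0],
    [0,0,0],
    [0,0,0],
    [0,0,0],
    [0,0,0],
  ],
  grip=[-1,-1,-1,-1,-1],
)

```text
clock: 7.48
tool_pos: [0.526, -0.1165, 0.1617]
eef_rot: [-0.064, 0.998, 0.0, 0.0]
contact_force: [-0.4, 0.6, -0.9]
opening: 0.007
finger_force: 0.0
```

```bash
python3 st.py
```

```text
t 7.475 box xyz [-0.0487 -0.0016  0.1617] tip z 0.0977 F box [-0.36  0.68 -0.94] toolx [-1.     0.001 -0.   ] toolz [ 0.  0. -1.] open 0.007
```

Request:
play_rows(
  translation=[
    [0,0,0.001],
    [0,0,0.001],
    [0,0,0.0005],
    [0,0,0],
  ],
  delta_rot=[
    [0,0,0],
    [0,0,0],
    [0,0,0],
    [0,0,0],
  ],
  grip=[-1,-1,-1,-1],
)

```text
clock: 7.98
tool_pos: [0.526, -0.1165, 0.1596]
eef_rot: [-0.064, 0.998, -0.0, 0.0]
contact_force: [-1.9, 0.5, 5.7]
opening: 0.008
finger_force: 2.7
```

```bash
python3 st.py
```

```text
t 7.975 box xyz [-0.0487 -0.0016  0.1596] tip z 0.0956 F box [-1.78  0.7   5.72] toolx [-1.     0.001 -0.   ] toolz [ 0. -0. -1.] open 0.008
```

Request:
play_rows(
  translation=[
    [0,0,0.0007],
    [0,0,0.0006],
    [0,0,0],
    [0,0,0],
    [0,0,0],
  ],
  delta_rot=[
    [0,0,0],
    [0,0,0],
    [0,0,0],
    [0,0,0],
    [0,0,0],
  ],
  grip=[-1,-1,-1,-1,-1],
)

```text
clock: 8.6
tool_pos: [0.5259, -0.1165, 0.1588]
eef_rot: [-0.064, 0.998, -0.0, 0.0]
contact_force: [-2.0, -0.1, 9.9]
opening: 0.003
finger_force: 5.0
```

```bash
python3 st.py
```

```text
t 8.6 box xyz [-0.0488 -0.0016  0.1588] tip z 0.0948 F box [-2.03  0.21  9.9 ] toolx [-1.     0.001 -0.   ] toolz [ 0. -0. -1.] open 0.003
```

Request:
play_rows(
  translation=[
    [0,0,-0.01],
    [0,0,-0.02],
    [0,0,-0.03],
    [0.01,-0.03,0],
    [0.02,-0.045,0],
    [0.02,-0.045,0],
    [0,-0.034,0],
    [0,0,0],
  ],
  delta_rot=[
    [0,0,0],
    [0,0,0],
    [0,0,0],
    [0,0,0],
    [0,0,0],
    [0,0,0],
    [0,0,0],
    [0,0,0],
  ],
  grip=[-1,-1,-1,-1,-1,-1,-1,-1],
)

```text
clock: 9.6
tool_pos: [0.4952, -0.2792, 0.2179]
eef_rot: [-0.061, 0.998, -0.001, 0.0]
contact_force: [0.2, 0.4, 0.0]
opening: -0.002
finger_force: 0.0
```

```bash
python3 - <<'E'
from h import *
a=r.snapshot("scene")[175:285,270:420]; 
cv2.imwrite("pics/s2.png",cv2.resize(a,None,fx=5,fy=5,interpolation=2))
E
python3 st.py
```

```text
t 9.65 box xyz [-0.0993 -0.1565  0.2179] tip z 0.1539 F box [0.48 0.88 0.77] toolx [-1.     0.003 -0.   ] toolz [ 0.  0. -1.] open 0.003
```

View pics/s2.png

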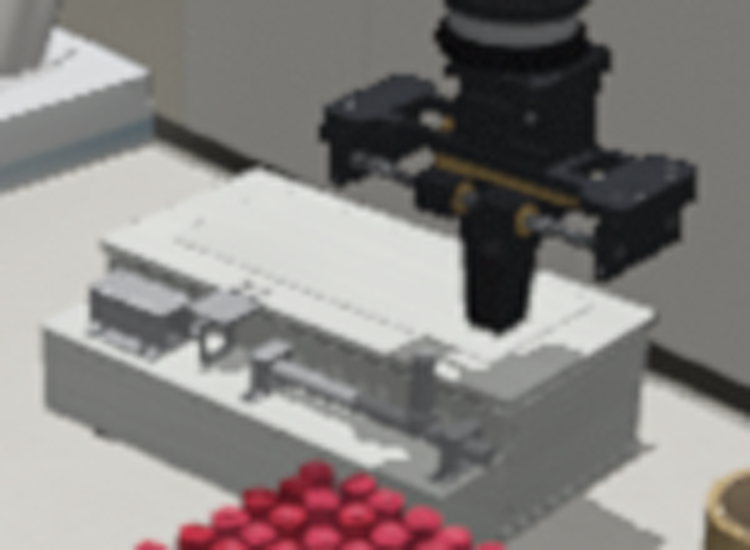

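The lid is now flat on the box with the staple hanging at zoom (213,340). The bolt is still drawn back, with the knob at (425,355). The fingers are behind the knob, so I'll lower them and approach.

Request:
play_rows(
  translation=[
    [0,0,0.02],
    [0,0,0.02],
    [0,0,0.01],
    [0,0.008,0],
    [0,0.005,0],
    [0,0.002,0],
    [0,0.002,0],
    [0,0.002,0],
    [0,0,0],
  ],
  delta_rot=[
    [0,0,0],
    [0,0,0],
    [0,0,0],
    [0,0,0],
    [0,0,0],
    [0,0,0],
    [0,0,0],
    [0,0,0],
    [0,0,0],
  ],
  grip=[-1,-1,-1,-1,-1,-1,-1,-1,-1],
)

```text
clock: 10.78
tool_pos: [0.4934, -0.2567, 0.1679]
eef_rot: [-0.064, 0.998, 0.0, 0.0]
contact_force: [0.2, -0.5, 0.2]
opening: 0.006
finger_force: 0.0
```

```bash
python3 st.py
```

```text
t 10.775 box xyz [-0.0989 -0.1365  0.1679] tip z 0.1039 F box [ 0.14 -0.57  0.21] toolx [-1.     0.001 -0.   ] toolz [ 0.  0. -1.] open 0.006
```

Now I'll push in small steps to find the contact.

Request:
play_rows(
  translation=[
    [0,0.002,0],
    [0,0.002,0],
    [0,0.002,0],
    [0,0.002,0],
    [0,0.002,0],
    [0,0.002,0],
    [0,0.002,0],
    [0,0.002,0],
  ],
  delta_rot=[
    [0,0,0],
    [0,0,0],
    [0,0,0],
    [0,0,0],
    [0,0,0],
    [0,0,0],
    [0,0,0],
    [0,0,0],
  ],
  grip=[-1,-1,-1,-1,-1,-1,-1,-1],
)

```text
clock: 11.78
tool_pos: [0.4913, -0.2408, 0.1679]
eef_rot: [-0.064, 0.998, 0.0, -0.0]
contact_force: [-0.2, -2.8, -0.2]
opening: 0.001
finger_force: 1.5
```

```bash
python3 st.py
```

```text
t 11.775 box xyz [-0.0989 -0.1204  0.1679] tip z 0.1039 F box [-0.57 -2.76 -0.24] toolx [-1.     0.001  0.   ] toolz [-0.  0. -1.] open 0.001
```

Request:
play_rows(
  translation=[
    [0,0.002,0],
    [0,0.002,0],
    [0,0.002,0],
    [0,0.002,0],
    [0,0.002,0],
    [0,0.002,0],
  ],
  delta_rot=[
    [0,0,0],
    [0,0,0],
    [0,0,0],
    [0,0,0],
    [0,0,0],
    [0,0,0],
  ],
  grip=[-1,-1,-1,-1,-1,-1],
)

```text
clock: 12.52
tool_pos: [0.4898, -0.2289, 0.1679]
eef_rot: [-0.064, 0.998, 0.0, -0.0]
contact_force: [-1.1, -4.2, 0.2]
opening: 0.006
finger_force: 1.5
```

```bash
python3 st.py
```

```text
t 12.525 box xyz [-0.0989 -0.1084  0.1679] tip z 0.1039 F box [-1.57 -3.99  0.16] toolx [-1.     0.001  0.   ] toolz [-0.  0. -1.] open 0.006
```

Request:
play_rows(
  translation=[
    [0,0.002,0],
    [0,0.002,0],
    [0,0.002,0],
    [0,0.002,0],
  ],
  delta_rot=[
    [0,0,0],
    [0,0,0],
    [0,0,0],
    [0,0,0],
  ],
  grip=[-1,-1,-1,-1],
)

```text
clock: 13.02
tool_pos: [0.4888, -0.2209, 0.1679]
eef_rot: [-0.064, 0.998, 0.0, -0.0]
contact_force: [-0.3, -3.4, -0.0]
opening: 0.004
finger_force: 1.5
```

```bash
python3 st.py
```

```text
t 13.025 box xyz [-0.0989 -0.1004  0.1679] tip z 0.1039 F box [-0.7  -3.31 -0.04] toolx [-1.     0.001  0.   ] toolz [-0.  0. -1.] open 0.004
```

Request:
play_rows(
  translation=[
    [0,0.002,0],
    [0,0.002,0],
    [0,0.002,0],
  ],
  delta_rot=[
    [0,0,0],
    [0,0,0],
    [0,0,0],
  ],
  grip=[-1,-1,-1],
)

```text
clock: 13.4
tool_pos: [0.4881, -0.2157, 0.1679]
eef_rot: [-0.063, 0.998, -0.0, 0.0]
contact_force: [-0.3, -5.2, -1.1]
opening: 0.002
finger_force: 2.8
```

```bash
python3 st.py
```

```text
t 13.4 box xyz [-0.099  -0.0952  0.1679] tip z 0.1039 F box [-1.   -5.14 -1.12] toolx [-1.     0.001  0.   ] toolz [-0.    -0.001 -1.   ] open 0.002
```

Request:
play_rows(
  translation=[
    [0,0.002,0],
    [0,0.002,0],
    [0,0.002,0],
    [0,0.002,0],
  ],
  delta_rot=[
    [0,0,0],
    [0,0,0],
    [0,0,0],
    [0,0,0],
  ],
  grip=[-1,-1,-1,-1],
)

```text
clock: 13.9
tool_pos: [0.4872, -0.2096, 0.168]
eef_rot: [-0.062, 0.998, -0.002, 0.0]
contact_force: [0.8, -7.6, -1.7]
opening: 0.004
finger_force: 3.6
```

```bash
python3 st.py
```

```text
t 13.9 box xyz [-0.099 -0.089  0.168] tip z 0.104 F box [-0.14 -7.65 -1.74] toolx [-1.     0.003 -0.   ] toolz [ 0.    -0.003 -1.   ] open 0.004
```

Request:
play_rows(
  translation=[
    [0,0.002,0],
    [0,0.002,0],
    [0,0.002,0],
    [0,0.002,0],
  ],
  delta_rot=[
    [0,0,0],
    [0,0,0],
    [0,0,0],
    [0,0,0],
  ],
  grip=[-1,-1,-1,-1],
)

```text
clock: 14.4
tool_pos: [0.4861, -0.2009, 0.168]
eef_rot: [-0.063, 0.998, -0.001, 0.0]
contact_force: [-0.4, -6.9, -0.9]
opening: 0.006
finger_force: 3.5
```

```bash
python3 st.py
```

```text
t 14.4 box xyz [-0.099  -0.0802  0.168 ] tip z 0.104 F box [-1.27 -6.74 -0.85] toolx [-1.     0.002 -0.   ] toolz [ 0.    -0.002 -1.   ] open 0.006
```

Request:
play_rows(
  translation=[
    [0,0.002,0],
    [0,0.002,0],
    [0,0.002,0],
    [0,0.002,0],
    [0,0.001,0],
  ],
  delta_rot=[
    [0,0,0],
    [0,0,0],
    [0,0,0],
    [0,0,0],
    [0,0,0],
  ],
  grip=[-1,-1,-1,-1,-1],
)

```text
clock: 15.02
tool_pos: [0.485, -0.1918, 0.168]
eef_rot: [-0.063, 0.998, -0.001, 0.0]
contact_force: [0.3, -7.3, -0.6]
opening: 0.004
finger_force: 3.6
```

```bash
python3 st.py
```

```text
t 15.025 box xyz [-0.099 -0.071  0.168] tip z 0.104 F box [-0.63 -7.31 -0.65] toolx [-1.     0.002 -0.   ] toolz [ 0.    -0.002 -1.   ] open 0.004
```

Request:
play_rows(
  translation=[
    [0,0.001,0],
    [0,0.001,0],
    [0,0.001,0],
  ],
  delta_rot=[
    [0,0,0],
    [0,0,0],
    [0,0,0],
  ],
  grip=[-1,-1,-1],
)

```text
clock: 15.4
tool_pos: [0.4845, -0.1889, 0.168]
eef_rot: [-0.063, 0.998, -0.001, 0.0]
contact_force: [-0.2, -7.2, -1.0]
opening: 0.003
finger_force: 3.4
```

```bash
python3 st.py
```

```text
t 15.4 box xyz [-0.0991 -0.0682  0.168 ] tip z 0.104 F box [-1.07 -7.14 -0.98] toolx [-1.     0.002  0.   ] toolz [-0.    -0.002 -1.   ] open 0.003
```

Request:
play_rows(
  translation=[
    [0,0.001,0],
    [0,0.001,0],
  ],
  delta_rot=[
    [0,0,0],
    [0,0,0],
  ],
  grip=[-1,-1],
)

```text
clock: 15.65
tool_pos: [0.4843, -0.187, 0.168]
eef_rot: [-0.063, 0.998, -0.001, 0.0]
contact_force: [0.4, -6.0, 0.2]
opening: 0.004
finger_force: 3.5
```

```bash
python3 st.py
```

```text
t 15.65 box xyz [-0.0991 -0.0662  0.168 ] tip z 0.104 F box [-0.33 -6.02  0.23] toolx [-1.     0.002  0.   ] toolz [-0.    -0.002 -1.   ] open 0.004
```

Request:
play_rows(
  translation=[
    [0,0.001,0],
    [0,0.001,0],
    [0,0.001,0],
  ],
  delta_rot=[
    [0,0,0],
    [0,0,0],
    [0,0,0],
  ],
  grip=[-1,-1,-1],
)

```text
clock: 16.02
tool_pos: [0.4839, -0.184, 0.168]
eef_rot: [-0.063, 0.998, -0.001, 0.0]
contact_force: [0.1, -7.0, -1.2]
opening: -0.002
finger_force: 3.5
```

```bash
python3 st.py
```

```text
t 16.025 box xyz [-0.0991 -0.0632  0.168 ] tip z 0.104 F box [-0.79 -6.96 -1.22] toolx [-1.     0.003  0.   ] toolz [-0.    -0.002 -1.   ] open -0.002
```

Request:
play_rows(
  translation=[
    [0,0.001,0],
    [0,0.001,0],
  ],
  delta_rot=[
    [0,0,0],
    [0,0,0],
  ],
  grip=[-1,-1],
)

```text
clock: 16.27
tool_pos: [0.4837, -0.1821, 0.168]
eef_rot: [-0.063, 0.998, -0.001, 0.0]
contact_force: [0.6, -8.3, -0.5]
opening: 0.004
finger_force: 4.1
```

```bash
python3 st.py
```

```text
t 16.275 box xyz [-0.099  -0.0613  0.168 ] tip z 0.104 F box [-0.49 -8.28 -0.46] toolx [-1.     0.002  0.   ] toolz [-0.    -0.002 -1.   ] open 0.004
```

Request:
play_rows(
  translation=[
    [0,0.0007,0],
    [0,0,0],
  ],
  delta_rot=[
    [0,0,0],
    [0,0,0],
  ],
  grip=[-1,-1],
)

```text
clock: 16.52
tool_pos: [0.4836, -0.1818, 0.168]
eef_rot: [-0.062, 0.998, -0.001, 0.0]
contact_force: [1.3, -7.3, -1.4]
opening: 0.003
finger_force: 4.0
```

```bash
python3 st.py
```

```text
t 16.525 box xyz [-0.0991 -0.061   0.168 ] tip z 0.104 F box [ 0.36 -7.38 -1.35] toolx [-1.     0.003  0.   ] toolz [-0.    -0.003 -1.   ] open 0.003
```

Request:
play_rows(
  translation=[
    [0,0.0007,0],
    [0,0,0],
  ],
  delta_rot=[
    [0,0,0],
    [0,0,0],
  ],
  grip=[-1,-1],
)

```text
clock: 16.77
tool_pos: [0.4835, -0.1815, 0.168]
eef_rot: [-0.062, 0.998, -0.002, 0.0]
contact_force: [0.4, -8.9, -0.5]
opening: 0.003
finger_force: 4.4
```

```bash
python3 st.py
```

```text
t 16.775 box xyz [-0.0991 -0.0606  0.168 ] tip z 0.104 F box [-0.76 -8.86 -0.54] toolx [-1.     0.003  0.   ] toolz [-0.    -0.003 -1.   ] open 0.003
```

Request:
play_rows(
  translation=[
    [0,0.0007,0],
    [0,0.0007,0],
    [0,0,0],
  ],
  delta_rot=[
    [0,0,0],
    [0,0,0],
    [0,0,0],
  ],
  grip=[-1,-1,-1],
)

```text
clock: 17.15
tool_pos: [0.4835, -0.181, 0.1681]
eef_rot: [-0.062, 0.998, -0.002, 0.0]
contact_force: [0.1, -11.4, -1.5]
opening: 0.008
finger_force: 5.3
```

```bash
python3 st.py
```

```text
t 17.15 box xyz [-0.0991 -0.0601  0.1681] tip z 0.1041 F box [ -1.37 -11.29  -1.54] toolx [-1.     0.004 -0.   ] toolz [ 0.    -0.004 -1.   ] open 0.008
```

Request:
play_rows(
  translation=[
    [0,0.0007,0],
    [0,0,0],
  ],
  delta_rot=[
    [0,0,0],
    [0,0,0],
  ],
  grip=[-1,-1],
)

```text
clock: 17.4
tool_pos: [0.4834, -0.1807, 0.1681]
eef_rot: [-0.062, 0.998, -0.002, 0.0]
contact_force: [0.5, -11.8, -2.0]
opening: 0.007
finger_force: 5.8
```

```bash
python3 st.py
```

```text
t 17.4 box xyz [-0.0991 -0.0598  0.1681] tip z 0.1041 F box [ -1.04 -11.73  -2.02] toolx [-1.     0.005 -0.   ] toolz [ 0.    -0.005 -1.   ] open 0.007
```

Request:
play_rows(
  translation=[
    [0,0.0007,0],
    [0,0.0006,0],
    [0,0,0],
    [0,0,0],
  ],
  delta_rot=[
    [0,0,0],
    [0,0,0],
    [0,0,0],
    [0,0,0],
  ],
  grip=[-1,-1,-1,-1],
)

```text
clock: 17.9
tool_pos: [0.4833, -0.1801, 0.1681]
eef_rot: [-0.061, 0.998, -0.003, 0.0]
contact_force: [0.8, -14.1, -2.7]
opening: 0.005
finger_force: 6.6
```

```bash
python3 st.py
```

```text
t 17.9 box xyz [-0.0992 -0.0593  0.1681] tip z 0.1041 F box [ -1.01 -14.09  -2.7 ] toolx [-1.     0.005 -0.   ] toolz [ 0.    -0.006 -1.   ] open 0.005
```

Request:
play_rows(
  translation=[
    [0,-0.003,0],
    [0,-0.005,0],
    [0,-0.012,0],
    [0,0,-0.03],
    [0,-0.02,-0.03],
    [0,-0.05,-0.03],
    [0,-0.05,0],
    [0,-0.04,0],
    [0,0,0],
  ],
  delta_rot=[
    [0,0,0],
    [0,0,0],
    [0,0,0],
    [0,0,0],
    [0,0,0],
    [0,0,0],
    [0,0,0],
    [0,0,0],
    [0,0,0],
  ],
  grip=[-1,-1,-1,-1,-1,-1,-1,-1,-1],
)

```text
clock: 19.02
tool_pos: [0.505, -0.3581, 0.2574]
eef_rot: [-0.061, 0.998, -0.001, 0.0]
contact_force: [-0.4, -1.1, -0.5]
opening: 0.005
finger_force: 0.0
```

```bash
python3 - <<'E'
from fit import *
v=[.5741,-.1087,.1279]
a=r.snapshot("scene"); t=r.snapshot("top")
A=cv2.resize(a[195:285,270:405],None,fx=5.9,fy=5.9,interpolation=2)
T=cv2.resize(t[165:280,255:415],None,fx=5,fy=5,interpolation=2)[250:]
cv2.imwrite("pics/s3.png",np.vstack([A[:,:796],]) ); cv2.imwrite("pics/t3.png",T)
for y in(-.04,-.035,-.03,-.025): print(y,((proj("scene",W(v,[-.098,y,.12]))-[270,195]+.5)*5.9-.5).round(0),((proj("top",W(v,[-.098,y,.12]))-[255,165]+.5)*5-.5-[0,250]).round(0))
E
python3 st.py
```

```text
-0.04 [[379. 249.]] [[495. 178.]]
-0.035 [[371. 246.]] [[484. 180.]]
-0.03 [[362. 243.]] [[473. 181.]]
-0.025 [[354. 240.]] [[463. 182.]]
t 19.125 box xyz [-0.0989 -0.234   0.2576] tip z 0.1936 F box [-0.79  1.67  0.72] toolx [-1.  0. -0.] toolz [ 0.     0.002 -1.   ] open 0.006
```

View pics/s3.png

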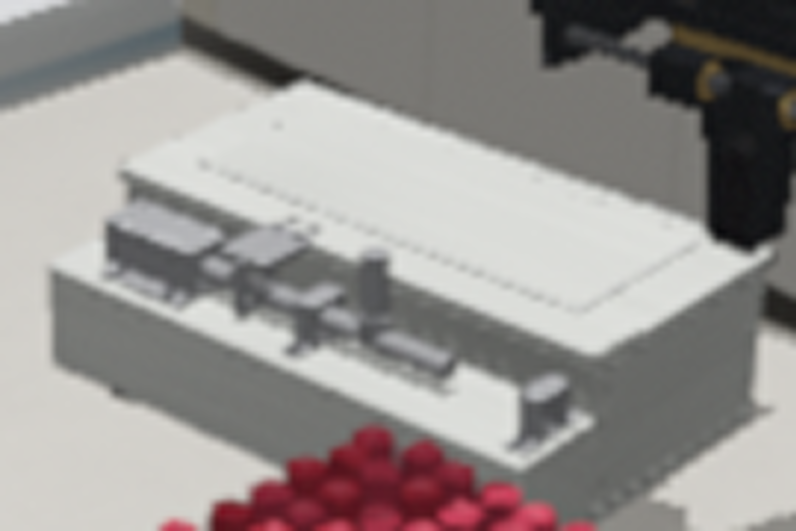

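View pics/t3.png

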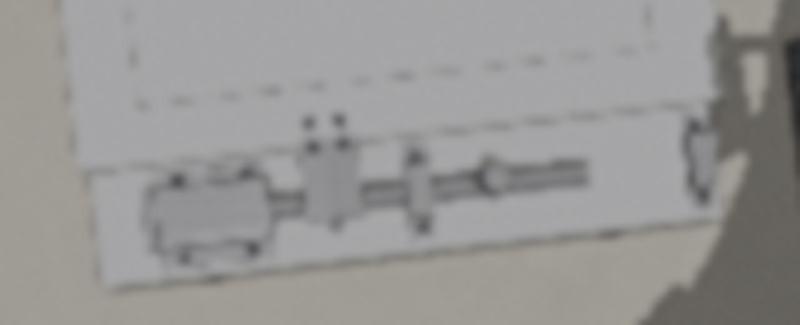

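The lid is flat and the bolt runs through the staple into the keeper. The knob at zoom (374,252) puts travel at about 75 mm, so the tip is about 15 mm past the mouth. The stop pushed back with a steady rise to about 14 N, and the arm is now clear.

```bash
python3 -c "
from plant import r
print(r.finish_job())"
```

```text
the job is handed in; nothing more can be done
None
```

The lid is shut and drawn down and the bolt is pressed home on its stop, with a final push of about 14 N at about 75 mm of travel. I handed the job in at about 19 s with the arm clear; no verdict came back.

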